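# Fill the storage jar with walnuts and snap its lid on

### The arm

A 6-joint arm with a two-finger parallel gripper is mounted at the origin on a cart in front of the work surface, level with it; the furniture and walls round the work are solid. World frame = base frame: x ahead of the robot, y to its left, z up, the work surface at z = 0. Lengths are in mm, angles in rad, forces in N, time in s.
With the tool pointing down it reaches from about 275 to 1000 mm from the base axis. Payload 8.4 kg.
Tool frame: the origin (TCP) lies at the very end of the fingers, on their centre line; the grasp point (between the pads) lies 19 mm behind it; z points along the fingers, x is the direction in which the jaws open and shut, and the axes are right-handed (so a half turn about z gives the same grasp; the last joint's range is limited). The gripper opens to 85 mm and grips with 20 to 120 N. Pads are 22 mm wide; open, the fingers measure 114 mm over their backs; the gripper's body (76 mm by 85 mm) begins 54 mm behind the grasp point. The pads swing forward as they close: fully open they stand 13 mm farther back than shut.
Start: joints at [-1.303, 0.353, 1.633, -0, 1.155, -0.002], TCP at [166.585, -602.393, 231.281] pointing down, gripper open.
Joint ranges: [-2.63, 2.63], [-0.92, 2.1], [0.06, 2.66], [-1.3, 4.44], [0, 2.69], [-3.02, 3.02]. Speed limits (rad/s): [2.22, 2.22, 2.79, 3.14, 3.14, 3.14].

### API

Orientations are given as [roll, pitch, yaw] about the fixed x, y, z axes, in that order (R = Rz(yaw) Ry(pitch) Rx(roll)).
In Python, from rig import r gives the robot as it stands. The module is installed in compiled form; this text tells all that it offers.
- The arm moves only by the tool apply_moves, never from a script. Its argument "targets" is a list that holds one entry, the list of rows, each a list of 7 numbers: the gripper's target within -1 to 1 (fully open at 1, half-way at 0, shut at -1), then the shift along the tool's x, y, z in cm, then the turn, a rotation vector about the tool's x, y, z in degrees. A call has 1 to 8 rows; each row is the pose to reach, as a shift and turn from the pose measured when the call began, along the tool's axes at that moment; what a row does not reach only later rows make up. A row lasts 1/10 s, in which the tool goes at most 50 mm and 8.59 degrees, less where a joint would pass 70% of its speed; a pose out of reach is approached as far as the arm can. A call with a gripper value outside its range is refused whole. The fingers move at their own pace and stop on an object; "newtons" is the grip in N (left out, the last holds). Time passes only in rows, so rows that repeat a pose let the fingers close. It gives the time, the measured TCP pose, the force and the opening at its end, in the units of the state.
- r.sense(): the state, without advancing time (a new reading comes with each control period).
- r.grab_frame(name): name is "side" or "top" or "wrist"; returns a dict with "pixels" (384x512x3 uint8, red, green, blue), "fov_y" (degrees; the focal length in pixels is half the picture's height over the tangent of half this angle, whatever the lens; pixels are square), "cx", "cy" (the principal point, pixels), "D" ([k1, k2, p1, p2, k3] as OpenCV has them; the pictures are not rectified), "R" (3x3) and "t" (3): a world point X has camera coordinates R X + t; the wrist camera has in their place "mount" (4x4, takes a point from camera to tool coordinates, whose origin is the TCP and whose axes are the tool frame's). Camera axes: x right, y down, z forward; pixel columns grow to the right and rows downward; lengths in mm; the calibration is good to about 2 mm. A picture is of the moment at which its call begins: read the wrist's pose just before it. There is no depth.
- r.sign_off(): hands the job in, once; it reports no verdict.
The state is a dict: "clock": time; "qpos": joint angles; "qvel": joint speeds; "joint_efforts": joint torques, N m; "eef_pos": TCP position; "tcp_rot": TCP orientation; "contact_force": force on the tool from outside, world axes, zero at the start; "wrist_torque": the same for the moment, N m; "opening": opening from 0.0 (shut) to 1.0 (fully open).
Only numpy, scipy, OpenCV 4.12 (cv2) and the standard library are available. Lean on these libraries where they do the work, as an engineer would, in place of code of your own. Each camera call takes 0.05 s, during which the arm holds its last target. There are 200 camera calls.

### The job

Tip all six walnuts from the scoop into the open storage jar and stand the scoop, empty, back down on the worktop. Then take the jar's lid by its knob, press it straight down on the jar until it snaps, and keep pressing firmly after the click so that its soft seal is well squeezed: finish like that, with the hand still on the lid and pushing it down. Leave the pepper mill and the spice jar where they stand.

Things in the scene. Friction and masses are not known exactly. Their poses are not given: they have to be found in the camera images.
- jar: clear wide-mouthed storage jar, 102 mm high, empty, open, loose (0.4 to 0.7 kg), upright. Origin: centre of its underside, z up. 108 mm across up to z = 66 mm, then a neck 92 mm across from z = 79 mm to the rim, with a rounded bead round it at z = 98 mm, 98 mm across. Mouth 83 mm across inside, walls 3.5 mm, inner floor at z = 6 mm
- jar_mouth (a point): centre of the jar's mouth, in the plane of the rim (102 mm above the jar's underside)
- lid: the jar's round grey press-on lid, lying knob up, about 0.17 kg, 52 mm high. Origin on its axis in the plane of its lowest edges, z up. Disc 113 mm across from z = 19 to 25 mm, knob above it, below it a tapered collar (70 to 77 mm across) that enters the jar's mouth and, round the rim, four sprung tabs, 113 mm across over their thick lower edges; collar and tabs reach down to z = 0
- lid_knob (a point): middle of the lid's knob (30 mm across, from z = 25 to 52 mm of the lid), on the lid's axis 37 mm above its origin: grip it here. The knob's top is 15 mm higher, the disc's top 12 mm lower, so fingertips may reach down to the disc
- lid_seal (a point): centre of the underside of the lid's soft seal before it is squeezed, 14 mm above the lid's origin; the seal lands on the jar's rim (jar_mouth). The tabs meet the bead with this point still 10 mm above the rim; pushed down they spread, the push rises to about 10 N, then they snap under the bead, the force drops and the seal lands on the rim. Fits at any turn about its axis
- seal (a joint): how far the lid's soft ring seal is squeezed, 0 to 0.0045 m, about 4 N per mm. After the click, with the lid left alone, the tabs hold it at just under 1 mm; a firm push of 10 to 15 N squeezes it 2.5 to 4 mm
- scoop: flat-bottomed metal kitchen scoop, 0.22 kg, level on the worktop. Origin under the pan's middle, z up, x from handle to mouth. Pan x = -60 to 65 mm, 64 mm wide inside, floor 2.5 mm thick, back and sides 46 mm high, falling to 27 mm at the mouth; the last 26 mm of floor slope up 20 degrees to the lip. The walnuts roll out over the lip when the mouth is tipped 30 to 55 degrees down
- scoop_lip (a point): middle of the scoop's pouring lip, at x = 65, z = 12 mm of the scoop
- scoop_handle (a point): middle of the scoop's wooden handle, at x = -110, z = 30 mm of the scoop: grip it here, closing across it (along the scoop's y). The handle is 18 mm wide, 24 mm high, from x = -72 to -162 mm
- walnut0: one of six walnuts in their shells, all alike: brown, nearly round, 28 mm across, 11 g, origin at its centre. At the start they lie loose in one layer in the scoop, two abreast and three deep, and roll easily
- walnut1: another walnut, as walnut0
- walnut2: another walnut, as walnut0
- walnut3: another walnut, as walnut0
- walnut4: another walnut, as walnut0
- walnut5: another walnut, as walnut0
- pepper_mill: wooden pepper mill, 58 mm across, 170 mm high, at the back; a bystander, to be left alone
- spice_jar: glass spice jar with a white cap, 43 mm across, 100 mm high, in the middle of the worktop; a bystander, to be left alone
Mind the look-alikes: they are no part of the job. What is shaped like the walnut3 but blue is not meant.

How it is judged:
By the outcome, as a careful person would: the job done as asked, in the order asked, and still so for the second after the job is handed in, while the arm keeps its last pose, push and grip.
It also fails if it takes over 54 s, if anything falls off the work surface, if the arm or the gripper's body presses on something with over 40 N, if the wrist force passes 120 N, or if a joint passes its speed limit or range.

## Working session

There is one attempt and no reset: what is moved stays moved. The work goes in short steps, Python scripts to look and compute and a tool call to move; the robot and the scene stay as the last step left them, time stands still between calls to the robot, and variables do not carry over. Pictures are saved under pics/ and viewed, about 8 in all and at most 12, crops included, and the job is handed in when it is done.

Besides the shell and the picture viewer there is one more tool, called after "Call:" as name([rows], argument=value, ...), one row to a line, values as JSON. apply_moves: Moves the arm, as the interface text tells. Its arguments: {"type":"object","properties":{"targets":{"type":"array"},"newtons":{"type":"number"}},"required":["targets"]}

```bash
mkdir -p pics; cat > h.py <<'E'
import numpy as np, cv2
from rig import r
from scipy.spatial.transform import Rotation as Ro
def cam(f, s=None):
    h=f["pixels"].shape[0]; fl=h/2/np.tan(np.radians(f["fov_y"])/2)
    K=np.array([[fl,0,f["cx"]],[0,fl,f["cy"]],[0,0,1.]])
    if "mount" in f:
        M=np.array(f["mount"]); T=np.eye(4); T[:3,:3]=Ro.from_euler('xyz',s["tcp_rot"]).as_matrix(); T[:3,3]=s["eef_pos"]
        W=T@M; R=W[:3,:3].T; t=-R@W[:3,3]
    else: R=np.array(f["R"]); t=np.array(f["t"])
    return K,np.array(f["D"],float),R,t
def ray(f,uv,s=None):
    K,D,R,t=cam(f,s); n=cv2.undistortPoints(np.array(uv,float).reshape(-1,1,2),K,D).reshape(-1,2)
    d=np.c_[n,np.ones(len(n))]@R; return -R.T@t, d/np.linalg.norm(d,axis=1)[:,None]
def onz(f,uv,z,s=None):
    c,d=ray(f,uv,s); z=np.broadcast_to(z,len(d)); return c+d*((z-c[2])/d[:,2])[:,None]
def proj(f,X,s=None):
    K,D,R,t=cam(f,s); return cv2.projectPoints(np.array(X,float).reshape(-1,1,3),cv2.Rodrigues(R)[0],t,K,D)[0].reshape(-1,2)
def grab(name,fn):
    s=r.sense(); f=r.grab_frame(name); cv2.imwrite(fn,f["pixels"][:,:,::-1]); 
    import pickle; pickle.dump((f,s),open(fn[:-3]+"pkl","wb")); return f,s
def load(fn):
    import pickle; return pickle.load(open(fn,"rb"))
E
python3 - <<'E'
from h import *
print(r.sense())
a,_=grab("top","pics/top.png"); b,_=grab("side","pics/side.png")
for f in (a,b): print(f["fov_y"],f["cx"],f["cy"],f["D"],-np.array(f["R"]).T@f["t"],f["R"][2])
E
```

```text
{'clock': 0.0, 'qpos': array([-1.30343142e+00,  3.53672861e-01,  1.63419064e+00,  1.92707786e-05,
        1.15523540e+00, -2.41677580e-03]), 'qvel': array([-4.78466085e-04,  8.25211787e-04,  3.86596353e-05, -4.16904411e-04,
       -1.51926335e-03,  1.28589821e-03]), 'joint_efforts': array([-9.43788000e-04, -6.05254769e+01, -3.42060077e+01, -6.49008211e-05,
        9.29686474e-03,  7.47229265e-07]), 'eef_pos': array([ 166.43303397, -601.88940344,  230.52209789]), 'tcp_rot': array([-3.14157139e+00,  1.50619989e-03, -1.30102242e+00]), 'contact_force': array([-0.3498103 ,  0.25097871, -0.17139542]), 'wrist_torque': array([-0.03818227, -0.01120925, -0.05994782]), 'opening': 1.0012380267110226}
50.874375642967514 248.57114515348718 191.97931688047473 [-0.09710529  0.          0.          0.          0.        ] [ 457.08876105    2.34321256 1421.0822968 ] [ 0.1041186   0.01214265 -0.99449076]
53.769920248541894 262.1219256309307 188.5160369231892 [0.04359524 0.         0.         0.         0.        ] [270.89033767 732.3272085  691.36829997] [ 0.32321851 -0.72605905 -0.60693331]
```

View pics/top.png

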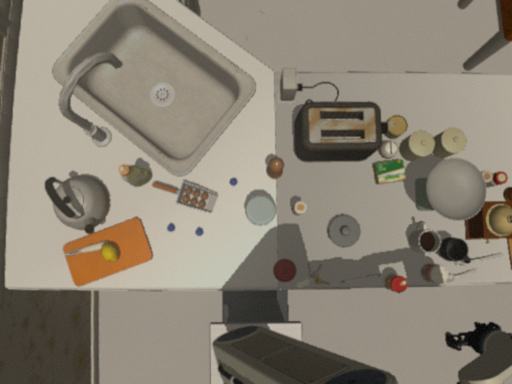

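View pics/side.png

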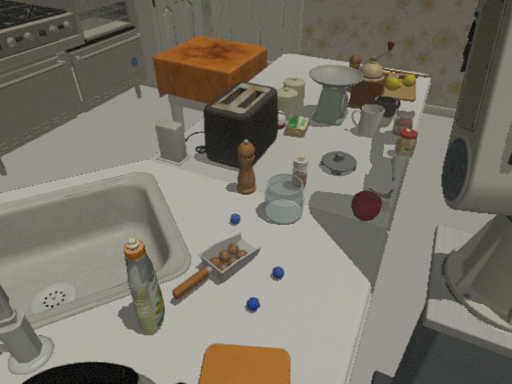

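Top view: the scoop pan is at about (195,195) with its handle at (165,186). The jar is at (261,208), the lid at (344,230), the spice jar at (300,207) and the mill at (275,167). The round look-alikes at (234,182), (171,227) and (199,232) are blue, so they aren't meant. The brown walnuts are the ones in the scoop. I'll confirm this in one enlarged crop.

```bash
python3 - <<'E'
from h import *
a=cv2.imread("pics/top.png"); b=cv2.imread("pics/side.png")
c1=cv2.resize(a[150:260,145:385],None,fx=3.3,fy=3.3,interpolation=cv2.INTER_CUBIC)
cv2.imwrite("pics/c1.png",c1[:, :790]); 
c2=cv2.resize(b[130:310,165:365],None,fx=3.3,fy=3.3,interpolation=cv2.INTER_CUBIC); cv2.imwrite("pics/c2.png",c2[:600])
f,_=load("pics/top.pkl")
hsv=cv2.cvtColor(a,cv2.COLOR_BGR2HSV)
for p in [(165,186),(158,184),(195,195),(205,185),(213,205),(344,222),(261,208),(195,230)]: print(p,hsv[p[1],p[0]])
print(onz(f,[(261,208),(344,230),(195,195),(165,186),(300,207),(275,167)],[100,25,30,30,100,170]))
E
```

```text
(165, 186) [ 13 131 119]
(158, 184) [ 12 138 126]
(195, 195) [ 16 126 128]
(205, 185) [ 18  32 192]
(213, 205) [ 18  29 156]
(344, 222) [ 16  26 106]
(261, 208) [ 38  18 153]
(195, 230) [ 15  22 161]
[[ 542.07823974  -21.61794123  100.        ]
 [ 466.78328187 -308.68864911   25.        ]
 [ 594.67172675  205.59585377   30.        ]
 [ 627.65483875  311.1654002    30.        ]
 [ 543.63765986 -149.51631328  100.        ]
 [ 665.72611798  -66.21743647  170.        ]]
```

View pics/c1.png

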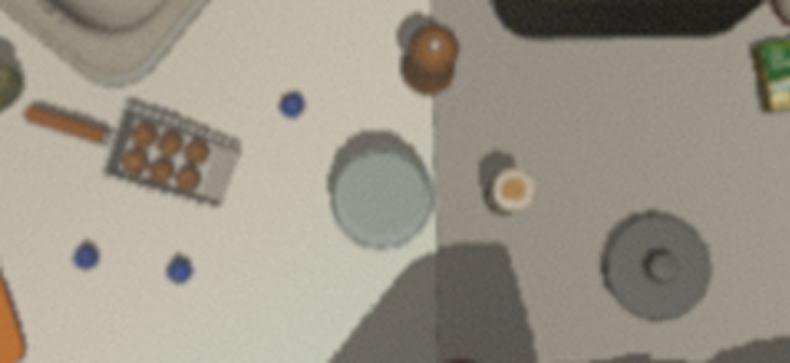

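View pics/c2.png

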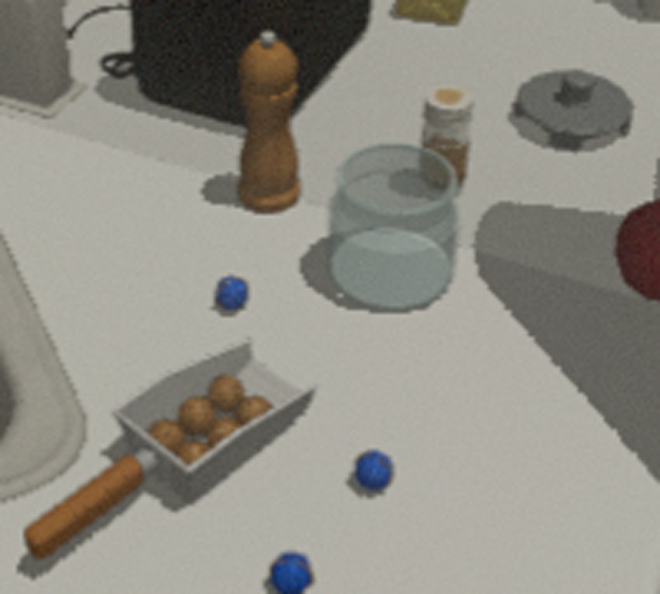

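The crops confirm six brown walnuts in the scoop pan, and the three blue ones lie loose outside it. The jar is clear and upright, and the lid lies knob up.

```bash
cat >> h.py <<'E'
def mask(f,lo,hi,box):
    x0,y0,x1,y1=box; hsv=cv2.cvtColor(f["pixels"],cv2.COLOR_RGB2HSV); m=cv2.inRange(hsv,lo,hi); z=np.zeros_like(m); z[y0:y1,x0:x1]=m[y0:y1,x0:x1]
    n,l,st,ce=cv2.connectedComponentsWithStats(z); k=1+np.argmax(st[1:,4]); return (l==k).astype(np.uint8)*255,st[k],ce[k]
def rel(pos,R,s=None):
    "row shift (cm) and turn (deg) from the measured pose"
    s=s or r.sense(); R0=Ro.from_euler('xyz',s["tcp_rot"]); R=R if isinstance(R,Ro) else Ro.from_matrix(R)
    return np.round(np.r_[R0.inv().apply(np.array(pos)-s["eef_pos"])/10,np.degrees((R0.inv()*R).as_rotvec())],2)
def down(yaw): return Ro.from_euler('xyz',[np.pi,0,yaw])
E
python3 - <<'E'
from h import *
for n,box in (("top",(148,176,182,196)),("side",(165,260,215,302))):
    f,_=load(f"pics/{n}.pkl"); m,st,ce=mask(f,(5,90,50),(20,255,255),box); print(n,st,ce)
    pts=np.argwhere(m>0)[:,::-1]; W=onz(f,pts,36 if n=="top" else 30); c=W.mean(0); u,s_,v=np.linalg.svd(W-c); p=(W-c)@v.T
    print(c,v[0],np.degrees(np.arctan2(v[0][1],v[0][0])),p[:,:2].min(0),p[:,:2].max(0))
f,_=load("pics/top.pkl")
cr=lambda q:np.array(q)/3.3+[145,150]
W=onz(f,cr([(131,98),(240,148),(107,176),(220,205)]),[46,27,46,27]); print(W, (W[0]+W[2])/2,(W[1]+W[3])/2)
m,st,ce=mask(f,(0,0,40),(180,60,125),(322,208,366,254)); print("lid",st,ce,onz(f,[ce],22))
g,_=load("pics/side.pkl")
cs=lambda q:np.array(q)/3.3+[165,130]
print("lid knob side",onz(g,[cs((577,78))],52), "knob top", onz(f,[cr((662,265))],52))
print("jar side rim",onz(g,cs([(333,182),(464,182),(398,146)]),[100,100,102]),"jar floor",onz(g,cs([(392,268)]),6),"top disc",onz(f,[cr((382,198))],[6]),onz(f,[cr((382,198))],[66]))
E
```

```text
top [153 182  23  11 103] [164.25242718 187.06796117]
[623.2262549  312.46762693  36.        ] [-0.31172906 -0.95017103 -0.        ] -108.16346277694652 [-42.4849979  -7.3991673] [41.57107522  7.65039043]
side [173 268  35  31 412] [189.97815534 283.20631068]
[624.10981271 313.15175802  30.        ] [0.28121972 0.95964341 0.        ] 73.66698533598742 [-48.76399163 -14.16934998] [45.58993123 13.85907925]
[[646.64133294 239.1414422   46.        ]
 [594.45409928 126.68670909  27.        ]
 [565.12868841 263.9269878   46.        ]
 [534.63961429 147.98776684  27.        ]] [605.88501068 251.534215    46.        ] [564.54685678 137.33723797  27.        ]
lid [327 213  34  35 894] [343.16778523 229.97427293] [[ 466.94087095 -306.45650949   22.        ]]
lid knob side [[ 464.25219766 -303.75702874   52.        ]] knob top [[ 465.48125188 -308.12489047   52.        ]]
jar side rim [[582.89182104   7.53188798 100.        ]
 [489.33632991 -36.82195987 100.        ]
 [553.77229129 -57.65256522 102.        ]] jar floor [[538.79630822 -19.08866245   6.        ]] top disc [[541.10989855 -22.36758148   6.        ]] [[537.547372  -21.3198349  66.       ]]
```

```bash
python3 - <<'E'
from h import *
f,_=load("pics/top.pkl"); g,_=load("pics/side.pkl")
print("bottle", onz(g,[(150,325),(137,243)],[0,200]), onz(f,[(125,170),(143,178)],[220,0]))
d=down(np.radians(-18)); print(rel([622,306,180],d), rel([400,-150,220],down(np.radians(-46))))
E
```

```text
bottle [[655.46823873 416.39168421   0.        ]
 [667.70834874 385.46508554 200.        ]] [[655.31147619 393.2233484  220.        ]
 [661.40841558 398.10852974   0.        ]]
[-7.536e+01 -6.811e+01  5.160e+00 -4.000e-02  7.000e-02 -5.654e+01] [-3.734e+01 -3.455e+01  1.110e+00 -2.000e-02  7.000e-02 -2.854e+01]
```

Call:
apply_moves([
  [[1, -75.1, -67.4, 0, 0, 0, -56.5], [1, -75.1, -67.4, 0, 0, 0, -56.5], [1, -75.1, -67.4, 0, 0, 0, -56.5], [1, -75.1, -67.4, 0, 0, 0, -56.5], [1, -75.1, -67.4, 0, 0, 0, -56.5], [1, -75.1, -67.4, 0, 0, 0, -56.5], [1, -75.1, -67.4, 0, 0, 0, -56.5], [1, -75.1, -67.4, 0, 0, 0, -56.5]],
], newtons=110)

```text
clock: 0.9
eef_pos: [344.9, -242.3, 231.4]
tcp_rot: [-3.141, 0.001, -0.312]
contact_force: [0.5, 0.1, -0.1]
opening: 1.001
```

```bash
python3 - <<'E'
from h import *
s=r.sense(); print(s["clock"],s["eef_pos"],s["tcp_rot"],s["qpos"],rel([620,300,170],down(np.radians(-18))))
E
```

```text
0.9 [ 344.90306358 -242.32678548  231.36954245] [-3.14053386e+00  5.40186170e-04 -3.12312757e-01] [-6.16712859e-01  2.76431330e-02  2.04190920e+00  9.65434497e-04
  1.07287321e+00 -3.04861262e-01] [ 9.520e+00 -6.006e+01  6.200e+00 -6.000e-02  3.000e-02  1.100e-01]
```

Call:
apply_moves([
  [[1, 9.5, -60, 3, 0, 0, 0], [1, 9.5, -60, 3, 0, 0, 0], [1, 9.5, -60, 3, 0, 0, 0], [1, 9.5, -60, 3, 0, 0, 0], [1, 9.5, -60, 3, 0, 0, 0], [1, 9.5, -60, 3, 0, 0, 0], [1, 9.5, -60, 3, 0, 0, 0], [1, 9.5, -60, 3, 0, 0, 0]],
])

```text
clock: 1.7
eef_pos: [525.3, 114.5, 211.8]
tcp_rot: [-3.141, 0.001, -0.312]
contact_force: [0.9, -1.3, 0.0]
opening: 1.001
```

```bash
python3 - <<'E'
from h import *
print(rel([620,300,170],down(np.radians(-18))))
E
```

```text
[  3.32 -20.56   4.19  -0.05   0.04   0.14]
```

Call:
apply_moves([
  [[1, 3.3, -20.6, 4.2, 0, 0, 0], [1, 3.3, -20.6, 4.2, 0, 0, 0], [1, 3.3, -20.6, 4.2, 0, 0, 0], [1, 3.3, -20.6, 4.2, 0, 0, 0], [1, 3.3, -20.6, 4.2, 0, 0, 0], [1, 3.3, -20.6, 4.2, 0, 0, 0]],
])

```text
clock: 2.3
eef_pos: [619.7, 302.0, 168.4]
tcp_rot: [3.141, 0.002, -0.31]
contact_force: [-0.2, -0.8, 0.3]
opening: 0.997
```

```bash
python3 - <<'E'
from h import *
f,s=grab("wrist","pics/w1.png"); print(s["eef_pos"],s["tcp_rot"],proj(f,[[620,300,30],[606,252,46],[564,137,12]],s))
E
```

```text
[619.74166283 302.01000882 168.39820582] [ 3.14132052e+00  1.92264017e-03 -3.09682821e-01] [[255.92453312 180.83422652]
 [257.42771345 242.88984875]
 [252.48681501 338.68668372]]
```

View pics/w1.png

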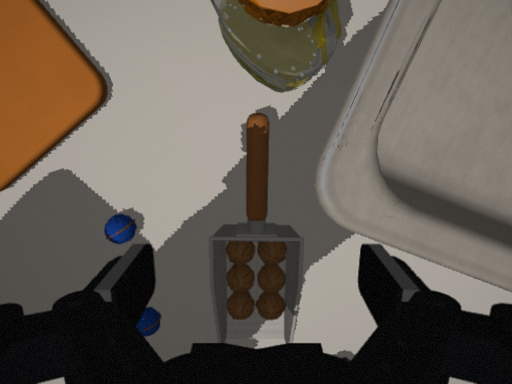

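Wrist view: the handle runs from (258,115) to (257,219) and lies almost along the image's vertical. The back wall's top edge is at row 227–238, and all six walnuts are still in the pan.

```bash
python3 - <<'E'
from h import *
f,s=load("pics/w1.pkl"); W=onz(f,[(258,115),(257.3,219),(211,240),(302,240)],[34,40,46,46],s); print(W)
u=W[1]-W[0]; print(np.degrees(np.arctan2(u[1],u[0])),np.linalg.norm(u[:2]))
u=W[3]-W[2]; print(np.degrees(np.arctan2(u[1],u[0])),np.linalg.norm(u[:2]))
E
```

```text
[[638.32770098 351.75963485  34.        ]
 [611.74178469 270.31926417  40.        ]
 [569.56664213 266.41154724  46.        ]
 [642.53714952 243.116923    46.        ]]
-108.07908544966926 85.66997677656532
-17.704820502624845 76.59852784280719
```

Call:
apply_moves([
  [[1, 0.2, 0, 5, 0, 0, 0], [1, 0.2, 0, 10, 0, 0, 0], [1, 0.2, 0, 13.5, 0, 0, 0], [1, 0.2, 0, 15.5, 0, 0, 0], [1, 0.2, 0, 15.7, 0, 0, 0], [0, 0.2, 0, 15.7, 0, 0, 0], [-1, 0.2, 0, 15.7, 0, 0, 0], [-1, 0.2, 0, 15.7, 0, 0, 0]],
], newtons=110)

```text
clock: 3.15
eef_pos: [622.0, 299.9, 14.0]
tcp_rot: [-3.14, -0.0, -0.311]
contact_force: [0.1, 0.4, 0.2]
opening: 0.513
```

Call:
apply_moves([
  [[-1, 0, 0, 0, 0, 0, 0], [-1, 0, 0, 0, 0, 0, 0], [-1, 0, 0, 0, 0, 0, 0], [-1, 0, 0, 0, 0, 0, 0]],
])

```text
clock: 3.55
eef_pos: [622.6, 300.3, 15.5]
tcp_rot: [-3.14, -0.001, -0.31]
contact_force: [-2.0, -0.1, 7.8]
opening: 0.188
```

```bash
python3 - <<'E'
from h import *
out=[]
for n,(x0,y0,x1,y1) in (("top",(238,186,286,232)),("side",(255,168,315,228))):
    a=cv2.imread(f"pics/{n}.png")[y0:y1,x0:x1]; f,_=load(f"pics/{n}.pkl")
    L=cv2.resize(cv2.createCLAHE(3,(2,2)).apply(cv2.cvtColor(a,cv2.COLOR_BGR2GRAY)),None,fx=390/(x1-x0),fy=390/(x1-x0),interpolation=cv2.INTER_CUBIC)
    L=cv2.cvtColor(L,cv2.COLOR_GRAY2BGR); t=np.linspace(0,2*np.pi,60)
    for R_,z,c in ((54,66,(0,0,255)),(49,98,(0,255,0)),(54,3,(255,0,0))):
        p=proj(f,np.c_[538.5+R_*np.cos(t),-20.5+R_*np.sin(t),0*t+z]); p=(p+.5-[x0,y0])*390/(x1-x0)
        for q in p: cv2.circle(L,tuple(int(v) for v in q),1,c,-1)
    out.append(cv2.copyMakeBorder(L,0,400-L.shape[0],0,5,0))
cv2.imwrite("pics/jar.png",np.hstack(out))
E
```

```text
(no output)
```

View pics/jar.png

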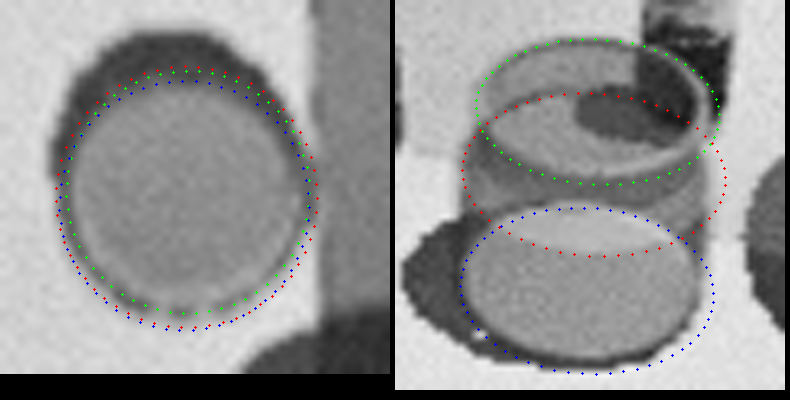

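Call:
apply_moves([
  [[-1, 0, 0, -1, 0, 0, 0], [-1, 0, 0, -3, 0, 0, 0], [-1, 0, 0, -6, -2, 0, 0], [-1, 0, 0, -9, -4, 0, 0], [-1, 0, 0, -12, -6, 0, 0], [-1, 0, 0, -15, -8, 0, 0], [-1, 0, 0, -17, -8, 0, 0], [-1, 0, 0, -17, -8, 0, 0]],
])

```text
clock: 4.35
eef_pos: [623.9, 301.3, 189.2]
tcp_rot: [3.008, -0.005, -0.31]
contact_force: [1.1, -0.3, -3.6]
opening: 0.188
```

Jar overlay: in the top view the drawn circles fit. In the side view they sit about 1 px too far right, so I take the jar centre as (540,-20). Next are the pouring poses.

```bash
python3 - <<'E'
from h import *
c=np.array([540,-20.]); u=np.array([-.309,-.951]); P=c-27*u
for th,z,b in ((-8,170,60),(-8,160,0),(5,145,0),(18,120,0),(35,112,0),(50,112,0)):
    R=down(np.radians(-18))*Ro.from_rotvec([np.radians(th),0,0])
    X=np.r_[P-b*u,z]-R.apply([0,170,3.5]); print(th,z,X.round(),rel(X,R))
E
```

```text
-8 170 [619. 223. 150.] [ 1.9   6.98  4.92 -0.37 -0.34  0.19]
-8 160 [601. 166. 140.] [ 1.87 12.8   6.71 -0.37 -0.34  0.19]
5 145 [601. 166. 163.] [ 1.88 13.09  4.38 12.63 -0.32  0.23]
18 120 [598. 158. 176.] [ 1.88 14.09  3.25 25.63 -0.29  0.26]
35 112 [591. 136. 212.] [ 1.9  16.89 -0.06 42.63 -0.26  0.31]
50 112 [581. 107. 244.] [ 1.9  20.35 -2.84 57.63 -0.22  0.34]
```

Call:
apply_moves([
  [[-1, 0.3, 1.2, 0.6, 0, 0, 0], [-1, 0.7, 3.2, 1.7, 0, 0, 0], [-1, 1.1, 5.6, 2.9, 0, 0, 0], [-1, 1.5, 8, 4.2, 0, 0, 0], [-1, 1.7, 10.2, 5.3, 0, 0, 0], [-1, 1.9, 12, 6.2, 0, 0, 0], [-1, 1.9, 12.7, 6.6, 0, 0, 0], [-1, 1.9, 12.8, 6.7, 0, 0, 0]],
])

```text
clock: 5.15
eef_pos: [600.1, 165.0, 139.0]
tcp_rot: [3.008, -0.004, -0.311]
contact_force: [0.4, 0.1, -4.2]
opening: 0.184
```

```bash
python3 - <<'E'
from h import *
c=np.array([540,-20.]); u=np.array([-.309,-.951]); P=c-27*u
f,s=grab("side","pics/s2.png"); g,_=grab("top","pics/t2.png")
cv2.imwrite("pics/st2.png",np.hstack([cv2.resize(f["pixels"][130:280,190:340,::-1],(390,390)),cv2.resize(g["pixels"][150:250,180:280,::-1],(390,390))]))
print(s["eef_pos"],s["tcp_rot"])
for th,z in ((0,150),(8,140),(15,125),(20,116),(25,112),(28,112),(31,112),(34,112),(40,112),(48,112)):
    R=down(np.radians(-18))*Ro.from_rotvec([np.radians(th),0,0])
    X=np.r_[P,z]-R.apply([0,170,3.5]); print(th,z,rel(X,R,s))
E
```

```text
[600.09369977 164.97426303 139.04656355] [ 3.00756119 -0.0041873  -0.31140606]
0 150 [ 0.01 -0.06 -1.47  7.68 -0.25  0.14]
8 140 [ 1.000e-02  3.400e-01 -2.790e+00  1.568e+01 -2.400e-01  1.600e-01]
15 125 [ 1.000e-02  8.600e-01 -3.250e+00  2.268e+01 -2.300e-01  1.700e-01]
20 116 [ 1.000e-02  1.400e+00 -3.680e+00  2.768e+01 -2.200e-01  1.800e-01]
25 112 [ 2.000e-02  2.120e+00 -4.550e+00  3.268e+01 -2.200e-01  1.900e-01]
28 112 [ 2.000e-02  2.630e+00 -5.280e+00  3.568e+01 -2.100e-01  2.000e-01]
31 112 [ 2.000e-02  3.190e+00 -5.980e+00  3.868e+01 -2.100e-01  2.100e-01]
34 112 [ 2.000e-02  3.770e+00 -6.650e+00  4.168e+01 -2.000e-01  2.100e-01]
40 112 [ 3.000e-02  5.050e+00 -7.890e+00  4.768e+01 -1.900e-01  2.200e-01]
48 112 [ 3.000e-02  6.940e+00 -9.320e+00  5.568e+01 -1.800e-01  2.400e-01]
```

View pics/st2.png

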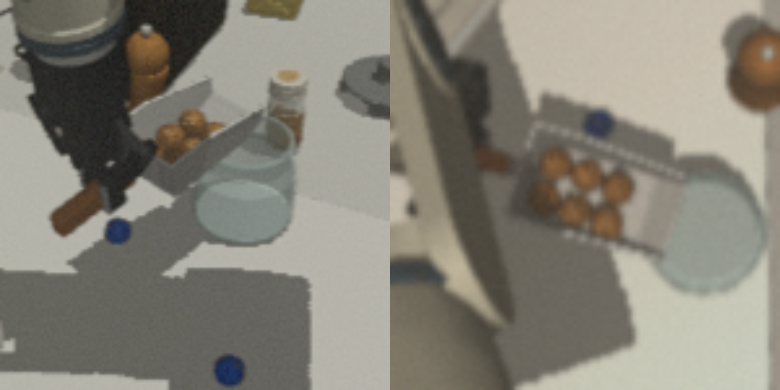

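```bash
python3 - <<'E'
from h import *
f,s=load("pics/s2.pkl"); g,_=load("pics/t2.pkl")
R=Ro.from_euler('xyz',s["tcp_rot"]); S=lambda x,y,z: s["eef_pos"]+R.apply([y,x+105,15.5-z])
pts=[S(65,-33,27),S(65,33,27),S(-60,-33,46),S(-60,33,46),S(65,0,12)]
print("world lip",pts[4].round(1)); 
print("pred top crop",((proj(g,pts)-[180,150])*3.9+[390,0]).round()); print("pred side crop",((proj(f,pts)-[190,130])*2.6).round())
print("jar c top",((proj(g,[[540,-20,100],[540,-20,66]])-[180,150])*3.9+[390,0]).round())
E
```

```text
world lip [548.3   4.2 158.3]
pred top crop [[660. 252.]
 [685. 173.]
 [508. 205.]
 [533. 126.]
 [675. 214.]]
pred side crop [[259. 104.]
 [206.  77.]
 [166. 163.]
 [112. 131.]
 [233. 102.]]
jar c top [[704. 229.]
 [703. 231.]]
```

The lip prediction agrees with the picture to within 1–2 px: the mouth corners appear at about (655,252) and (686,178) in the crop. I'll pour slowly.

Call:
apply_moves([
  [[-1, 0, 0, -1, 4, 0, 0], [-1, 0, 0, -1.5, 7.7, 0, 0], [-1, 0, 0.2, -2.2, 12, 0, 0], [-1, 0, 0.4, -2.8, 15.7, 0, 0], [-1, 0, 0.6, -3, 19, 0, 0], [-1, 0, 0.9, -3.3, 22.7, 0, 0], [-1, 0, 1.1, -3.5, 25, 0, 0], [-1, 0, 1.4, -3.7, 27.7, 0, 0]],
])

```text
clock: 6.05
eef_pos: [598.7, 158.9, 179.3]
tcp_rot: [-2.789, -0.007, -0.309]
contact_force: [-0.7, 0.3, -2.2]
opening: 0.185
```

```bash
python3 - <<'E'
from h import *
c=np.array([540,-20.]); u=np.array([-.309,-.951]); P=c-27*u
s=r.sense(); print(s["eef_pos"],s["tcp_rot"],s["contact_force"])
for th,z in ((22,114),(25,112),(28,112),(31,112),(34,112),(40,112),(48,112)):
    R=down(np.radians(-18))*Ro.from_rotvec([np.radians(th),0,0])
    X=np.r_[P,z]-R.apply([0,170,3.5]); print(th,z,rel(X,R,s))
E
```

```text
[598.68750008 158.86613761 179.28748265] [-2.78859676 -0.00700704 -0.30898638] [-0.66268023  0.31678042 -2.22986266]
22 114 [-0.06  0.41 -0.32  1.77 -0.27  0.42]
25 112 [-0.05  0.54 -1.02  4.77 -0.26  0.43]
28 112 [-0.05  0.66 -1.91  7.77 -0.25  0.43]
31 112 [-0.05  0.82 -2.78 10.77 -0.23  0.44]
34 112 [-0.04  1.03 -3.65 13.77 -0.22  0.45]
40 112 [-0.04  1.58 -5.34 19.77 -0.2   0.46]
48 112 [-0.04  2.58 -7.49 27.77 -0.17  0.48]
```

Call:
apply_moves([
  [[-1, 0, 0.4, -0.3, 1.8, 0, 0], [-1, 0, 0.5, -0.7, 3.3, 0, 0], [-1, 0, 0.5, -1, 4.8, 0, 0], [-1, 0, 0.6, -1.5, 6.3, 0, 0], [-1, 0, 0.7, -1.9, 7.8, 0, 0], [-1, 0, 0.8, -2.4, 9.3, 0, 0], [-1, 0, 0.8, -2.8, 10.8, 0, 0], [-1, 0, 0.9, -3.2, 12.3, 0, 0]],
])

```text
clock: 6.85
eef_pos: [593.3, 141.1, 207.2]
tcp_rot: [-2.573, -0.009, -0.307]
contact_force: [-0.2, -0.5, -2.2]
opening: 0.186
```

```bash
python3 - <<'E'
from h import *
c=np.array([540,-20.]); u=np.array([-.309,-.951]); P=c-27*u
f,s=grab("side","pics/s3.png")
cv2.imwrite("pics/s3c.png",cv2.resize(f["pixels"][100:280,190:370,::-1],(540,540)))
for th,z in ((34,112),(40,112),(48,112),(55,112)):
    R=down(np.radians(-18))*Ro.from_rotvec([np.radians(th),0,0])
    X=np.r_[P,z]-R.apply([0,170,3.5]); print(th,z,rel(X,R,s))
E
```

```text
34 112 [-0.09  0.16 -0.43  1.4  -0.2   0.61]
40 112 [-0.09  0.34 -2.21  7.4  -0.17  0.62]
48 112 [-0.08  0.85 -4.52 15.4  -0.13  0.63]
55 112 [-0.09  1.57 -6.47 22.4  -0.09  0.64]
```

View pics/s3c.png

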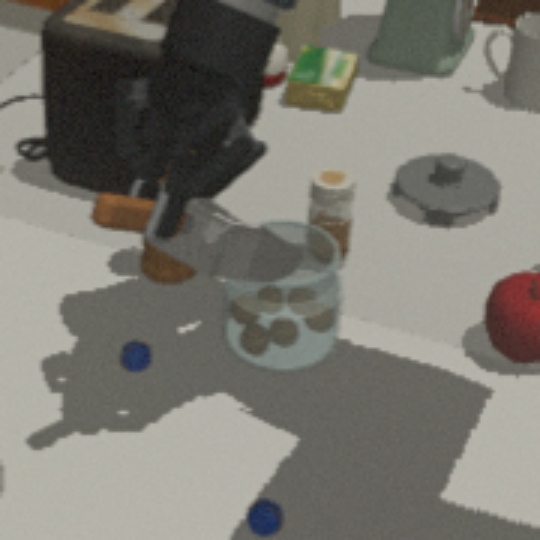

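Side view: the walnuts are in the jar (at crop x 245–320, y 295–340), five or six of them, and none is outside it. I'll tip further to make sure the scoop is empty.

Call:
apply_moves([
  [[-1, 0, 0.2, -1.2, 4, 0, 0], [-1, 0, 0.3, -2.2, 7.4, 0, 0], [-1, 0, 0.5, -3.2, 11, 0, 0], [-1, 0, 0.8, -4.5, 15.4, 0, 0], [-1, 0, 0.8, -4.5, 15.4, 0, 0], [-1, 0, 0.8, -4.5, 15.4, 0, 0], [-1, 0, 0.8, -4.5, 15.4, 0, 0]],
])

```text
clock: 7.6
eef_pos: [583.8, 111.7, 240.8]
tcp_rot: [-2.304, -0.009, -0.306]
contact_force: [0.1, -0.7, -1.4]
opening: 0.19
```

```bash
python3 - <<'E'
from h import *
c=np.array([540,-20.]); u=np.array([-.309,-.951]); P=c-27*u
s=r.sense(); print(s["eef_pos"],s["tcp_rot"],s["contact_force"])
# back off: raise lip by 40 first, then retreat along -u while levelling
for th,z,b in ((35,150,0),(20,165,40),(0,165,90),(0,140,129)):
    R=down(np.radians(-18))*Ro.from_rotvec([np.radians(th),0,0])
    X=np.r_[P-b*u,z]-R.apply([0,170,3.5]); print(th,z,X.round(),rel(X,R,s))
E
```

```text
[583.77875364 111.73130046 240.81251747] [-2.3042738  -0.00917275 -0.30648721] [ 0.11006945 -0.72347    -1.41493236]
35 150 [591. 136. 250.] [ -0.06  -2.41   1.25 -12.98  -0.1    0.68]
20 165 [610. 195. 226.] [ -0.04  -4.74   7.41 -27.98  -0.19   0.66]
0 165 [629. 253. 168.] [ -0.05  -4.55  15.85 -47.98  -0.31   0.63]
0 140 [641. 290. 143.] [-4.000e-02 -5.300e+00  2.042e+01 -4.798e+01 -3.100e-01  6.300e-01]
```

Call:
apply_moves([
  [[-1, 0, -1.2, 0.6, -6.5, 0, 0], [-1, 0, -2.4, 1.2, -13, 0, 0], [-1, 0, -3.6, 4.3, -20.5, 0, 0], [-1, 0, -4.7, 7.4, -28, 0, 0.3], [-1, 0, -4.7, 10.2, -34.5, 0, 0.6], [-1, 0, -4.6, 13, -41, -0.2, 0.6], [-1, 0, -4.6, 15.8, -48, -0.3, 0.6], [-1, 0, -4.6, 15.8, -48, -0.3, 0.6]],
])

```text
clock: 8.4
eef_pos: [628.6, 258.9, 166.2]
tcp_rot: [3.137, 0.0, -0.308]
contact_force: [-0.6, 1.0, -2.1]
opening: 0.191
```

```bash
python3 - <<'E'
from h import *
f,s=grab("top","pics/t4.png"); g,_=grab("side","pics/s4.png")
cv2.imwrite("pics/st4.png",np.hstack([cv2.resize(g["pixels"][130:260,190:320,::-1],(390,390)),cv2.resize(f["pixels"][150:250,170:270,::-1],(390,390))]))
print(s["eef_pos"],s["tcp_rot"],s["contact_force"]); d=down(np.radians(-18))
for z in (60,19,15): print(rel([623,301,z],d,s))
E
```

```text
[628.58819617 258.9340446  166.24307136] [ 3.13726331e+00  4.07162657e-04 -3.07922145e-01] [-0.5876007   0.98614002 -2.13881804]
[-1.8  -3.89 10.61  0.25  0.02  0.36]
[-1.8  -3.9  14.71  0.25  0.02  0.36]
[-1.8  -3.9  15.11  0.25  0.02  0.36]
```

View pics/st4.png

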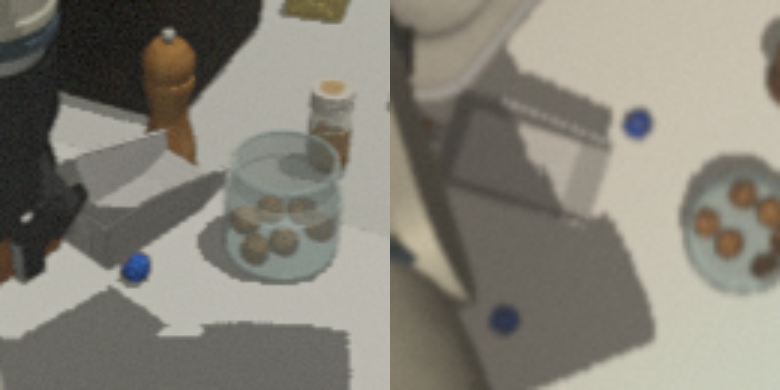

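The scoop is empty and all six walnuts are in the jar; in the top crop they are at (742,194), (707,221), (728,243), (770,211), (765,265) and (778,245). Now I'll set the scoop back where it stood.

Call:
apply_moves([
  [[-1, -1, -2, 3, 0, 0, 0], [-1, -1.8, -3.9, 6, 0, 0, 0.3], [-1, -1.8, -3.9, 9, 0.2, 0, 0.3], [-1, -1.8, -3.9, 11.5, 0.2, 0, 0.3], [-1, -1.8, -3.9, 13.3, 0.2, 0, 0.3], [-1, -1.8, -3.9, 14.2, 0.2, 0, 0.3], [-1, -1.8, -3.9, 14.5, 0.2, 0, 0.3], [-1, -1.8, -3.9, 14.7, 0.2, 0, 0.3]],
])

```text
clock: 9.3
eef_pos: [623.9, 297.9, 22.3]
tcp_rot: [-3.137, -0.001, -0.316]
contact_force: [0.8, -0.3, -2.3]
opening: 0.19
```

Call:
apply_moves([
  [[-1, 0, 0, 0.15, 0, 0, 0], [-1, 0, 0, 0.3, 0, 0, 0], [-1, 0, 0, 0.3, 0, 0, 0]],
])

```text
clock: 9.6
eef_pos: [624.3, 298.0, 19.8]
tcp_rot: [-3.137, -0.001, -0.316]
contact_force: [-0.1, 0.5, -2.2]
opening: 0.191
```

Call:
apply_moves([
  [[-1, 0, 0, 0.15, 0, 0, 0], [-1, 0, 0, 0.3, 0, 0, 0], [-1, 0, 0, 0.4, 0, 0, 0], [-1, 0, 0, 0.45, 0, 0, 0], [-1, 0, 0, 0.45, 0, 0, 0]],
])

```text
clock: 10.1
eef_pos: [624.4, 298.2, 15.8]
tcp_rot: [-3.137, -0.002, -0.316]
contact_force: [-2.1, 1.1, 3.9]
opening: 0.189
```

Call:
apply_moves([
  [[-0.2, 0, 0, 0, 0, 0, 0], [0, 0, 0, 0, 0, 0, 0], [0, 0, 0, 0, 0, 0, 0], [0.5, 0, 0, 0, 0, 0, 0], [0.5, 0, 0, -2, 0, 0, 0], [1, 0, 0, -6, 0, 0, 0], [1, 0, 0, -11, 0, 0, 0], [1, 0, 0, -16, 0, 0, 0]],
])

```text
clock: 10.9
eef_pos: [623.4, 297.3, 177.0]
tcp_rot: [-3.137, -0.001, -0.316]
contact_force: [0.9, 1.7, -0.4]
opening: 1.0
```

```bash
python3 - <<'E'
from h import *
s=r.sense(); print(s["qpos"],s["contact_force"])
for y in (-18,-60): print(rel([466,-307,220],down(np.radians(y)),s))
E
```

```text
[0.44148243 0.50123133 1.53113534 0.00285213 1.1058215  0.7559819 ] [ 0.94353873  1.71279511 -0.36713159]
[ 3.800e+00  6.231e+01 -4.560e+00 -2.400e-01 -4.000e-02 -9.000e-02]
[ 3.800e+00  6.231e+01 -4.560e+00 -2.400e-01  5.000e-02  4.191e+01]
```

Call:
apply_moves([
  [[1, 1, 4, -4.5, -0.2, 0, 0], [1, 3.8, 62.3, -4.5, -0.2, 0, 0], [1, 3.8, 62.3, -4.5, -0.2, 0, 0], [1, 3.8, 62.3, -4.5, -0.2, 0, 0], [1, 3.8, 62.3, -4.5, -0.2, 0, 0], [1, 3.8, 62.3, -4.5, -0.2, 0, 0], [1, 3.8, 62.3, -4.5, -0.2, 0, 0], [1, 3.8, 62.3, -4.5, -0.2, 0, 0]],
])

```text
clock: 11.7
eef_pos: [528.6, -75.5, 217.0]
tcp_rot: [-3.141, -0.001, -0.316]
contact_force: [1.7, 0.0, -1.3]
opening: 1.002
```

```bash
python3 - <<'E'
from h import *
s=r.sense(); print(s["eef_pos"],rel([466,-307,180],down(np.radians(-18)),s))
f,s=grab("wrist","pics/w5.png") # over the jar region
print(proj(f,[[540,-20,102],[540,-20,0]],s))
E
```

```text
[528.55332158 -75.46339946 216.98881103] [ 1.23 23.95  3.68 -0.04 -0.07 -0.08]
[[245.56422746 112.08171171]
 [248.42067851 107.71510247]]
```

Call:
apply_moves([
  [[1, 1.2, 24, 3.7, 0, 0, 0], [1, 1.2, 24, 3.7, 0, 0, 0], [1, 1.2, 24, 3.7, 0, 0, 0], [1, 1.2, 24, 3.7, 0, 0, 0], [1, 1.2, 24, 3.7, 0, 0, 0], [1, 1.2, 24, 3.7, 0, 0, 0], [1, 1.2, 24, 3.7, 0, 0, 0]],
])

```text
clock: 12.45
eef_pos: [462.4, -314.2, 180.3]
tcp_rot: [3.139, -0.0, -0.32]
contact_force: [0.6, 0.8, -0.1]
opening: 1.0
```

```bash
python3 - <<'E'
from h import *
f,s=grab("wrist","pics/w6.png"); g,t_=load("pics/w5.pkl")
print(s["eef_pos"],s["tcp_rot"])
a=np.linspace(0,2*np.pi,72)
def ov(f,s,c,rz):
    L=f["pixels"][:,:,::-1].copy()
    for R_,z,col in rz:
        for q in proj(f,np.c_[c[0]+R_*np.cos(a),c[1]+R_*np.sin(a),0*a+z],s): cv2.circle(L,tuple(int(round(v)) for v in q),0,col,-1)
    return L
A=ov(g,t_,(540,-20),((49,98,(0,255,0)),(41.5,102,(0,0,255)),(54,66,(255,0,0))))[20:240,130:370]
B=ov(f,s,(466,-307),((15,52,(0,255,0)),(56.5,25,(0,0,255))))[60:280,130:370]
cv2.imwrite("pics/w56.png",cv2.resize(np.hstack([A,B]),None,fx=1.66,fy=1.66,interpolation=cv2.INTER_CUBIC))
E
```

```text
[ 462.42131438 -314.20835922  180.29940826] [ 3.13900948e+00 -1.55868295e-04 -3.19985111e-01]
```

View pics/w56.png

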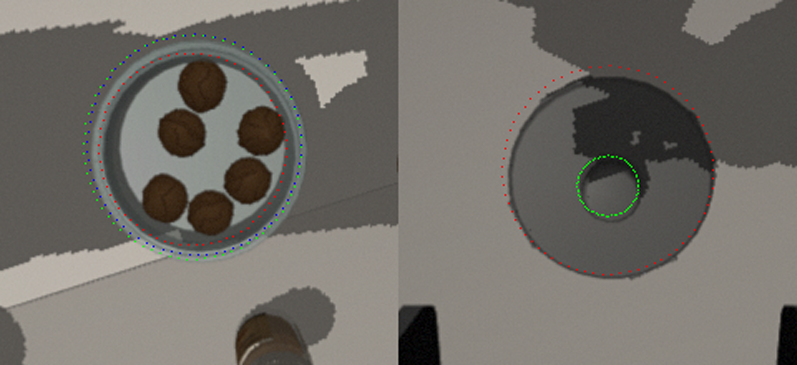

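The left panel shows the six walnuts in the jar, with the jar outline about 1–2 px below and right of the prediction. On the right, the lid disc's centre is about 2–4 px below and right of the prediction. I'll fit circles to both.

```bash
python3 - <<'E'
from h import *
from scipy.optimize import least_squares
a=np.linspace(0,2*np.pi,90,endpoint=False)
def fit(f,s,c0,R_,z,sl,inner=0):
    # radial edge search round predicted circle, then robust centre fit on the plane
    gr=cv2.GaussianBlur(cv2.cvtColor(f["pixels"],cv2.COLOR_RGB2GRAY),(0,0),1).astype(np.float32)
    pts=[]
    rr=np.arange(R_-8,R_+8,.25)
    for t in a:
        q=proj(f,np.c_[c0[0]+rr*np.cos(t),c0[1]+rr*np.sin(t),0*rr+z],s).astype(np.float32)
        v=cv2.remap(gr,q[:,:1].copy(),q[:,1:].copy(),cv2.INTER_LINEAR).ravel(); g=np.gradient(v)*sl
        k=g.argmax(); 
        if g[k]>1 and q[k,1]<290: pts.append([c0[0]+rr[k]*np.cos(t),c0[1]+rr[k]*np.sin(t)])
    pts=np.array(pts)
    o=least_squares(lambda p:np.hypot(pts[:,0]-p[0],pts[:,1]-p[1])-p[2],[*c0,R_],loss='soft_l1',f_scale=.7)
    res=np.abs(o.fun); return o.x.round(1),len(pts),np.median(res).round(2)
g,t_=load("pics/w5.pkl"); f,s=load("pics/w6.pkl")
for c in ((540,-20),(540,-22)):
    for R_,z in ((49,98),(41.5,102)):
        for sl in (1,-1): print("jar",R_,sl,fit(g,t_,c,R_,z,sl))
for sl in (1,-1): print("lid disc",sl,fit(f,s,(464,-310),56.5,25,sl)); print("knob",sl,fit(f,s,(464,-310),15,52,sl))
E
```

```text
jar 49 1 (array([541.9, -21.7,  43.8]), 90, np.float64(0.57))
jar 49 -1 (array([541.1, -22. ,  47.4]), 78, np.float64(0.82))
jar 41.5 1 (array([541.1, -22.3,  41.7]), 90, np.float64(0.71))
jar 41.5 -1 (array([538.8, -20.1,  40.8]), 82, np.float64(3.47))
jar 49 1 (array([542.1, -22.5,  43.3]), 90, np.float64(0.21))
jar 49 -1 (array([541.5, -23. ,  48. ]), 73, np.float64(0.52))
jar 41.5 1 (array([540.8, -22.4,  41.5]), 90, np.float64(0.78))
jar 41.5 -1 (array([543.5, -20.6,  37.6]), 80, np.float64(1.38))
lid disc 1 (array([ 466.2, -311.2,   55.6]), 90, np.float64(0.31))
knob 1 (array([ 467.3, -309.7,   16.5]), 76, np.float64(0.53))
lid disc -1 (array([ 465.8, -311.8,   52.6]), 51, np.float64(0.15))
knob -1 (array([ 466.1, -312.2,   12.1]), 89, np.float64(0.68))
```

```bash
python3 - <<'E'
from h import *
print(rel([466.3,-309.3,26],down(np.radians(-18))))
E
```

```text
[ 0.2  -0.51 15.45  0.14 -0.02 -0.24]
```

Call:
apply_moves([
  [[1, 0.2, -0.5, 4, 0.1, 0, 0], [1, 0.2, -0.5, 8, 0.1, 0, 0], [1, 0.2, -0.5, 11.5, 0.1, 0, 0], [1, 0.2, -0.5, 14, 0.1, 0, 0], [1, 0.2, -0.5, 15, 0.1, 0, 0], [1, 0.2, -0.5, 15.3, 0.1, 0, 0], [1, 0.2, -0.5, 15.4, 0.1, 0, 0], [0.2, 0.2, -0.5, 15.4, 0.1, 0, 0]],
])

```text
clock: 13.3
eef_pos: [467.3, -309.7, 27.8]
tcp_rot: [3.14, -0.002, -0.318]
contact_force: [0.3, 0.3, 0.8]
opening: 0.858
```

```bash
python3 - <<'E'
from h import *
print(r.sense()["eef_pos"],rel([466.3,-309.3,26],down(np.radians(-18))))
E
```

```text
[ 467.27858553 -309.68383099   27.76776028] [-0.11 -0.01  0.18  0.07 -0.14 -0.22]
```

Call:
apply_moves([
  [[0, -0.1, 0, 0.1, 0, 0, 0], [-1, -0.1, 0, 0.1, 0, 0, 0], [-1, -0.1, 0, 0.1, 0, 0, 0], [-1, -0.1, 0, 0.1, 0, 0, 0], [-1, -0.1, 0, 0.1, 0, 0, 0], [-1, -0.1, 0, 0.1, 0, 0, 0]],
], newtons=110)

```text
clock: 13.9
eef_pos: [466.5, -309.6, 27.8]
tcp_rot: [3.14, -0.003, -0.318]
contact_force: [-2.0, 2.2, 10.4]
opening: 0.318
```

Call:
apply_moves([
  [[-1, 0, 0, -1, 0, 0, 0], [-1, 0, 0, -4, 0, 0, 0], [-1, 0, 0, -8, 0, 0, 0], [-1, 0, 0, -12, 0, 0, 0], [-1, 0, 0, -15, 0, 0, 0], [-1, 0, 0, -16, 0, 0, 0], [-1, 0, 0, -16, 0, 0, 0]],
])

```text
clock: 14.6
eef_pos: [466.7, -309.7, 189.3]
tcp_rot: [3.139, -0.006, -0.318]
contact_force: [0.5, 0.1, -2.3]
opening: 0.315
```

```bash
python3 - <<'E'
from h import *
s=r.sense(); print(s["eef_pos"],s["contact_force"],rel([541.2,-21.6,187],down(np.radians(-18))))
E
```

```text
[ 466.7278248  -309.65898898  189.28348143] [ 0.53400222  0.07165796 -2.33203553] [ -1.94 -29.69   0.15   0.13  -0.33  -0.23]
```

Call:
apply_moves([
  [[-1, -0.3, -4, 0, 0, 0, 0], [-1, -0.6, -8.5, 0, 0, 0, 0], [-1, -0.9, -13, 0, 0.1, -0.3, -0.2], [-1, -1.2, -17.5, 0, 0.1, -0.3, -0.2], [-1, -1.5, -22, 0, 0.1, -0.3, -0.2], [-1, -1.8, -26, 0, 0.1, -0.3, -0.2], [-1, -1.9, -29, 0, 0.1, -0.3, -0.2], [-1, -1.9, -29.7, 0, 0.1, -0.3, -0.2]],
])

```text
clock: 15.4
eef_pos: [541.0, -18.8, 186.4]
tcp_rot: [3.141, 0.003, -0.312]
contact_force: [0.1, 0.7, -2.2]
opening: 0.315
```

Call:
apply_moves([
  [[-1, 0, 0, 1, 0, 0, 0], [-1, 0, 0, 2, 0, 0, 0], [-1, 0, 0, 3, 0, 0, 0], [-1, 0, 0, 3.5, 0, 0, 0]],
])

```text
clock: 15.8
eef_pos: [539.7, -19.8, 149.5]
tcp_rot: [3.14, 0.005, -0.314]
contact_force: [0.1, 0.1, -2.2]
opening: 0.316
```

```bash
python3 - <<'E'
from h import *
f,s=grab("side","pics/s7.png"); print(s["eef_pos"],s["tcp_rot"],s["contact_force"],rel([541.2,-21.6,135],down(np.radians(-18)),s))
w,s=grab("wrist","pics/w7.png"); t,_=grab("top","pics/t7.png")
a=np.linspace(0,2*np.pi,72); L=f["pixels"][:,:,::-1].copy(); e=s["eef_pos"]; rz=e[2]-27.8
A=cv2.resize(L[140:240,230:340],None,fx=4.2,fy=4.2,interpolation=cv2.INTER_CUBIC)
for (c,R_,z,col) in (((541.2,-21.7),49,98,(0,255,0)),(e[:2],56.5,rz+25,(0,0,255)),(e[:2],56.5,rz,(255,0,0))):
    for q in proj(f,np.c_[c[0]+R_*np.cos(a),c[1]+R_*np.sin(a),0*a+z]): cv2.circle(A,tuple(int(v) for v in (q+.5-[230,140])*4.2),1,col,-1)
B=cv2.resize(w["pixels"][:,:,::-1],None,fx=.65,fy=.65)
A=cv2.copyMakeBorder(A,0,max(0,B.shape[0]-A.shape[0]),0,0,0); B=cv2.copyMakeBorder(B,0,A.shape[0]-B.shape[0],0,0,0)
cv2.imwrite("pics/w7c.png",np.hstack([A,B]))
E
```

```text
[539.74951645 -19.84706345 149.48084517] [ 3.14012533  0.00490855 -0.31353671] [ 0.08320393  0.11598803 -2.21905849] [0.2  0.12 1.45 0.08 0.28 0.04]
```

View pics/w7c.png

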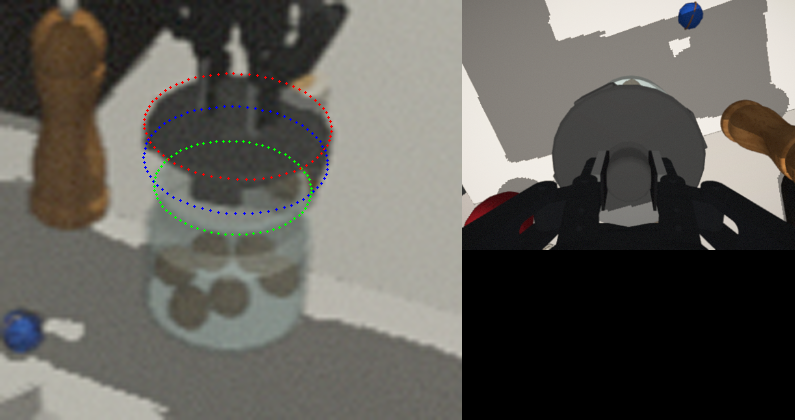

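The lid hangs level in the hand, and its outline (145–332 in the side crop) matches the prediction. The jar is centred under it to within about 1–2 mm and holds the walnuts. I'll lower it now.

Call:
apply_moves([
  [[-1, 0.2, 0.1, 0.5, 0, 0.2, 0], [-1, 0.2, 0.1, 1, 0, 0.2, 0], [-1, 0.2, 0.1, 1.4, 0, 0.2, 0], [-1, 0.2, 0.1, 1.8, 0, 0.2, 0], [-1, 0.2, 0.1, 2.1, 0, 0.2, 0]],
])

```text
clock: 16.45
eef_pos: [542.0, -21.0, 129.5]
tcp_rot: [3.141, 0.0, -0.313]
contact_force: [0.0, 0.9, -1.8]
opening: 0.317
```

Call:
apply_moves([
  [[-1, 0, 0, 0.15, 0, 0, 0], [-1, 0, 0, 0.3, 0, 0, 0], [-1, 0, 0, 0.4, 0, 0, 0], [-1, 0, 0, 0.4, 0, 0, 0]],
])

```text
clock: 16.85
eef_pos: [542.0, -20.9, 125.6]
tcp_rot: [3.141, 0.0, -0.313]
contact_force: [-0.1, 2.0, -1.1]
opening: 0.314
```

Call:
apply_moves([
  [[-1, 0, 0, 0.1, 0, 0, 0], [-1, 0, 0, 0.2, 0, 0, 0], [-1, 0, 0, 0.3, 0, 0, 0]],
])

```text
clock: 17.15
eef_pos: [542.4, -20.7, 123.4]
tcp_rot: [3.141, -0.001, -0.313]
contact_force: [-2.4, 2.0, 9.3]
opening: 0.315
```

Call:
apply_moves([
  [[-1, 0, 0, 0.1, 0, 0, 0], [-1, 0, 0, 0.2, 0, 0, 0], [-1, 0, 0, 0.3, 0, 0, 0]],
])

```text
clock: 17.45
eef_pos: [542.5, -20.6, 121.1]
tcp_rot: [-3.142, -0.001, -0.313]
contact_force: [-3.2, 1.6, 6.7]
opening: 0.317
```

Call:
apply_moves([
  [[-1, 0, 0, 0.1, 0, 0, 0], [-1, 0, 0, 0.2, 0, 0, 0], [-1, 0, 0, 0.3, 0, 0, 0]],
])

```text
clock: 17.75
eef_pos: [542.2, -20.4, 118.1]
tcp_rot: [-3.141, -0.0, -0.313]
contact_force: [-1.8, 1.9, -2.0]
opening: 0.316
```

Call:
apply_moves([
  [[-1, 0, 0, 0.1, 0, 0, 0], [-1, 0, 0, 0.2, 0, 0, 0], [-1, 0, 0, 0.3, 0, 0, 0]],
])

```text
clock: 18.05
eef_pos: [542.0, -20.3, 114.9]
tcp_rot: [-3.142, 0.0, -0.313]
contact_force: [-3.5, 1.4, 1.5]
opening: 0.314
```

Call:
apply_moves([
  [[-1, 0, 0, 0.1, 0, 0, 0], [-1, 0, 0, 0.2, 0, 0, 0], [-1, 0, 0, 0.25, 0, 0, 0], [-1, 0, 0, 0.25, 0, 0, 0]],
])

```text
clock: 18.45
eef_pos: [542.0, -20.2, 113.1]
tcp_rot: [-3.141, 0.0, -0.313]
contact_force: [-5.8, 2.2, 10.5]
opening: 0.314
```

Call:
apply_moves([
  [[-1, -0.03, 0, 0.1, 0, 0, 0], [-1, -0.06, 0, 0.15, 0, 0, 0], [-1, -0.06, 0, 0.15, 0, 0, 0], [-1, -0.06, 0, 0.15, 0, 0, 0]],
])

```text
clock: 18.85
eef_pos: [541.9, -20.1, 112.7]
tcp_rot: [-3.141, -0.001, -0.313]
contact_force: [-4.4, 1.5, 11.7]
opening: 0.315
```

```bash
python3 - <<'E'
from h import *
f,s=grab("side","pics/s8.png"); t,_=grab("top","pics/t8.png")
s=r.sense(); print(s["clock"],s["eef_pos"],s["contact_force"],s["wrist_torque"])
cv2.imwrite("pics/f8.png",np.hstack([cv2.resize(f["pixels"][110:320,150:340,::-1],None,fx=2.2,fy=2.2),cv2.resize(t["pixels"][145:260,150:310,::-1],None,fx=2.3,fy=462/115)]))
E
```

```text
18.95 [541.86461096 -20.12104875 112.67948565] [-4.91468439  1.5595536  10.80852458] [0.2270129  0.82957292 0.01779458]
```

View pics/f8.png

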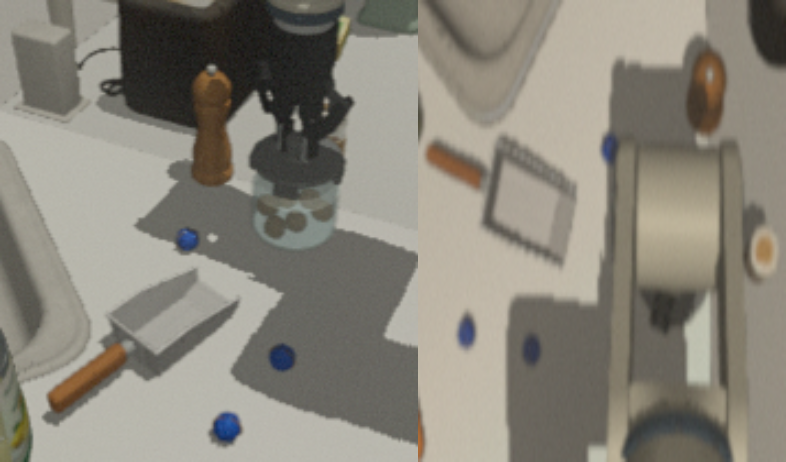

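Final view: the lid sits level on the jar with the walnuts inside, the scoop stands empty and flat on the worktop, and the mill and spice jar are where they were. I'll add a slightly firmer push for margin.

Call:
apply_moves([
  [[-1, -0.03, 0, 0.14, 0, 0, 0], [-1, -0.03, 0, 0.14, 0, 0, 0], [-1, -0.03, 0, 0.14, 0, 0, 0], [-1, -0.03, 0, 0.14, 0, 0, 0], [-1, -0.03, 0, 0.14, 0, 0, 0]],
])

```text
clock: 19.45
eef_pos: [541.9, -20.1, 112.4]
tcp_rot: [-3.141, -0.002, -0.313]
contact_force: [-5.7, 2.1, 12.8]
opening: 0.317
```

```bash
python3 - <<'E'
from h import *
s=r.sense(); print(s["clock"],s["contact_force"],s["opening"]); print(r.sign_off())
E
```

```text
19.45 [-5.71203834  2.10813957 12.8264707 ] 0.31660547822436075
the job is handed in; nothing more can be done
None
```

The job is done and handed in at 19.45 s. All six walnuts are in the jar, the scoop stands empty at its old place, and the lid is snapped on with the hand still pressing it down.

- **Walnuts and scoop:** I counted six walnuts in the jar from close above, and the last pictures show the scoop flat and empty.
- **Lid:** The push rose to about 9–11 N, then dropped as the tabs snapped under the bead. It ended at 12.8 N down. The hand finished 3.4 mm below the height where I reckoned the seal first touches the rim, so the seal is squeezed by roughly 3 mm. That figure comes from the hand's height, not from a direct reading.
- **Bystanders:** The pepper mill and spice jar look unmoved in the last pictures. The arm hides part of the view there.
- **What disagreed:** The cameras differed by 2–4 mm on where the jar and lid stood, so I took values in between. A sideways force of about 6 N remained on the hand at the end, which suggests the lid was held very slightly off-centre.

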